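Seat the grind dial on its key

ROBOT

A 6-joint arm with a two-finger parallel gripper is mounted at the origin on the work surface. World frame = base frame: x ahead of the robot, y to its left, z up, the work surface at z = 0. Lengths are in m, angles in rad, forces in N, time in s.
With the tool pointing down it reaches from about 0.225 to 0.875 m from the base axis. Payload 3.4 kg.
Tool frame: the origin (TCP) lies between the finger pads; the fingertips stand 25 mm ahead of it and the grasp point (between the pads) lies 6 mm ahead of it (manip.tips_ahead is the distance from the TCP to the fingertips, in m); z points along the fingers, x is the direction in which the jaws open and shut, and the axes are right-handed (so a half turn about z gives the same grasp; the last joint's range is limited). The gripper opens to 85 mm and grips with 20 to 120 N. Pads are 22 mm wide; open, the fingers measure 114 mm over their backs; the gripper's body (76 mm by 85 mm) begins 54 mm behind the grasp point. The pads swing forward as they close: fully open they stand 13 mm farther back than shut.
Start: joints at [-1.434, 0.276, 1.505, -0, 1.361, -0.121], TCP at [0.147, -0.556, 0.256] pointing down, gripper open.
Joint ranges: [-2.89, 2.89], [-0.75, 2.08], [0.22, 2.7], [-1.18, 4.32], [0.11, 2.71], [-2.7, 2.7]. Speed limits (rad/s): [2.57, 2.57, 3.14, 3.14, 3.14, 3.14].

INTERFACE

Orientations are given as a unit quaternion [w, x, y, z].
In Python, from rig import manip gives the robot as it stands. The module is installed in compiled form; this text tells all that it offers.
- The arm moves only by the tool send_rows, never from a script. Its argument "plan" is a list of rows, each an object with "linear": the shift along the tool's x, y, z in m, a list of three; "delta_rot": the turn, a rotation vector about the tool's x, y, z in degrees, a list of three; "fingers": the finger opening in m, from 0 to 0.0854. A call has 1 to 12 rows; each row shifts and turns the pose as measured when the row begins, along the tool's axes as they then stand; what a row does not reach is not made up. A row lasts 1/12 s, in which the tool goes at most 41.7 mm and 7.16 degrees, less where a joint would pass 70% of its speed; a pose out of reach is approached as far as the arm can. A call with a gripper value outside its range is refused whole. The fingers move at their own pace and stop on an object; "force" is the grip in N (left out, the last holds). Time passes only in rows, so rows that do not move let the fingers close. It gives the time, the measured TCP pose, the force and the opening at its end, in the units of the state.
- manip.get_state(): the state, without advancing time (a new reading comes with each control period).
- manip.get_image(name): name is "side" or "top" or "wrist"; returns the picture (480x640x3 uint8, red, green, blue); there is no depth.
- manip.camera_info(name): a dict with "K" (3x3 intrinsics, pixels), "rvec" (rotation vector, rad) and "tvec" (3), from world to camera coordinates, as OpenCV has them. Camera axes: x right, y down, z forward; pixel columns grow to the right and rows downward; lengths in m; the calibration is good to about 2 mm. A picture is of the moment at which its call begins: read the wrist's pose just before it. camera_info takes no time and is no camera call; for the wrist camera it gives the pose at the moment of the call.
- manip.sign_off(): hands the job in, once; it reports no verdict.
Trained networks look in the newest picture that a camera, given by its name, has taken for a name from the list of things; names that differ only in an ending like _2 or _b are one class to them, and where a whole thing is asked for, a point or a joint stands for the part that bears it (a point fixed in the world has none). Each returns a list of dicts, best first, with "p" (0 to 1); they miss things now and then, are a little off and sometimes report something else, mostly with a low value. They report only what shows in the picture. A call takes as long as a camera call.
- manip.find_in(thing, camera): "extent" ([left, top, right, bottom] in pixels, round what is visible of it).
- manip.masks_of(thing, camera): "pixels" (480x640 bool, what is visible of it) and "extent" ([left, top, right, bottom] in pixels, round what is visible of it).
The state is a dict: "clock": time; "qpos": joint angles; "qd": joint speeds; "effort": joint torques, N m; "position": TCP position; "ee_rot": TCP orientation; "contact_force": force on the tool from outside, world axes, zero at the start; "moment": the same for the moment, N m; "width": finger opening in m.
Only numpy, scipy, OpenCV 4.12 (cv2) and the standard library are available. Lean on these libraries where they do the work, as an engineer would, in place of code of your own. Each camera call takes 0.05 s, during which the arm holds its last target. There are 200 camera calls.

TASK

The coffee grinder's black dial has been put back after cleaning but sits proud, because its notch is not over the brass key. With a fingertip, push the dial round (the orange peg is there for that) until its notch meets the key, then press the dial down until it is fully seated, and take the hand away. Do not pull the dial up, and leave the grinder's side lever, carafe, pour-over stand, cup and canister where they are.

Things in the scene. Friction and masses are not known exactly. Their poses are not given: they have to be found in the camera images.
- boss (a point): Top centre of the steel boss (30 mm across, 10 mm high) on the axis of the black dial: the place to press, though anywhere on the dial's face will do. The dial is a level disc 112 mm across, 10 mm thick; its upper face is 152 mm above the counter when proud, 142 mm seated. It stays level, cannot shift sideways, and turns without limit either way.
- grinder: Steel grinder, square body 140 mm wide, top face 130 mm above the counter, fixed to the counter. Origin: centre of its underside, on the dial's axis. Its x axis points from there to the brass key, within 46 degrees of straight away from the robot; y is the side with the lever; z is up.
- notch (a point): The middle of the notch in the dial's rim, at the height of the dial's upper face, 50 mm from the dial's axis. The notch is open at the rim, 15 mm wide and 14 mm deep radially, with white lines along both sides and a white line leading to it from the boss.
- key (a point): Top of the brass key on the grinder's top, 54 mm from the dial's axis, 141 mm above the counter: a fixed radial bar 9 mm wide, 44 to 59 mm from the axis, 11 mm high, top rounded. Its heel, outside the rim (59 to 69 mm out, 13 mm wide, 18 mm high), is always in view. The proud dial's underside is 1 mm above it, and it stops the dial from going down except at the notch. It draws in a notch that is up to about 4 degrees off.
- peg (a point): Top centre of the upright orange finger peg on the dial's face, opposite the notch, 42 mm from the dial's axis. The peg is round, 14 mm across and 16 mm high above the dial's face. Pushing it sideways turns the dial; that takes about 1.5 N, and the dial stays where it is left.
- dial (a joint): Turn of the dial in rad, growing anticlockwise seen from above: the angle from the key to the notch. The notch is over the key at 0 and equally at 2 pi (6.283). It starts anywhere from 0.7 to 5.58.
- dial_press (a joint): How far the dial has been pressed down, in m: 0 proud (as it starts), 0.010 fully seated against its stop. It is a stiff sliding fit: moving it takes about 5 N plus 12 N per m/s, and it stays at the height where it is left. Pulled up, it would read negative.
- lever_tip (a point): The black ball, 20 mm across, at the end of the 60 mm lever on the grinder's left side (+y at yaw 0), always lower than 125 mm above the counter with its centre 80 mm out along the grinder's y. Leave it alone.
- carafe: Smoky glass carafe, 116 mm across, 145 mm high, handle reaching 87 mm from its axis. Origin: centre of its underside. Bystander.
- pourover: White ceramic pour-over stand with a cone, 116 mm across, 110 mm high, handle reaching 83 mm from its axis. Origin: centre of its underside. Bystander.
- cup: Stoneware cup, 80 mm across, 85 mm high. Origin: centre of its underside. Bystander.
- canister: Empty clear plastic canister, 94 mm across, 141 mm high, its flip-top lid shut. Origin: centre of its underside. Bystander.

How it is judged:
By the outcome, as a careful person would: the job done as asked, in the order asked, and still so for the second after the job is handed in, with the robot touching nothing.
It also fails if it takes over 48 s, if anything falls off the work surface, if the arm or the gripper's body presses on something with over 40 N, if the wrist force passes 120 N, or if a joint passes its speed limit or range.

## Working session

There is one attempt and no reset: what is moved stays moved. The work goes in short steps, Python scripts to look and compute and a tool call to move; the robot and the scene stay as the last step left them, time stands still between calls to the robot, and variables do not carry over. Pictures are saved under pics/ and viewed, about 8 in all and at most 12, crops included, and the job is handed in when it is done.

Besides the shell and the picture viewer there is one more tool, called after "Emit:" by a JSON object that holds its "method" and its "body", one argument or row to a line. send_rows: Moves the arm, as the interface text tells. Its arguments: {"type":"object","properties":{"plan":{"type":"array","items":{"type":"object","properties":{"linear":{"type":"array","items":{"type":"number"}},"delta_rot":{"type":"array","items":{"type":"number"}},"fingers":{"type":"number"}}}},"force":{"type":"number"}},"required":["plan"]}

```bash
mkdir -p pics; cat > h.py <<'E'
import numpy as np, cv2
from rig import manip
def shot(cam,fn):
    im=manip.get_image(cam); cv2.imwrite('pics/'+fn,im[:,:,::-1]); return im
def ray(cam,uv):
    c=manip.camera_info(cam);R=cv2.Rodrigues(np.array(c['rvec'],float))[0];t=np.array(c['tvec'],float).ravel()
    d=R.T@np.linalg.inv(np.array(c['K']))@np.array([uv[0],uv[1],1.]); return -R.T@t,d
def at_z(cam,uv,z):
    o,d=ray(cam,uv); return o+d*(z-o[2])/d[2]
def proj(cam,P):
    c=manip.camera_info(cam); return cv2.projectPoints(np.array(P,float).reshape(-1,3),np.array(c['rvec'],float),np.array(c['tvec'],float),np.array(c['K'],float),None)[0].reshape(-1,2)
E
python3 - <<'E'
from h import *
Z=dict(boss=.162,notch=.152,key=.141,peg=.168,lever_tip=.1,grinder=.13,dial=.152,carafe=.07,pourover=.05,cup=.04,canister=.07)
for cam in ['top','side']:
    shot(cam,cam+'1.png')
    for n in Z:
        for r in manip.find_in(n,cam)[:2]:
            e=r['extent'];c=[(e[0]+e[2])/2,(e[1]+e[3])/2]
            print(cam,n,round(r['p'],2),np.round(e),at_z(cam,c,Z[n]).round(3))
s=manip.get_state();print(s['clock'],s['position'],s['ee_rot'],s['contact_force'])
E
```

```text
top boss 0.75 [182. 237. 216. 262.] [0.502 0.311 0.162]
top boss 0.6 [ 91. 232. 154. 275.] [0.488 0.507 0.162]
top notch 0.65 [288. 211. 332. 252.] [0.558 0.03  0.152]
top key 0.57 [271. 197. 350. 271.] [0.553 0.029 0.141]
top key 0.23 [426. 204. 471. 244.] [ 0.589 -0.332  0.141]
top peg 0.94 [290. 209. 334. 254.] [0.556 0.025 0.168]
top lever_tip 0.51 [272. 239. 275. 246.] [0.534 0.129 0.1  ]
top lever_tip 0.2 [288. 211. 333. 252.] [0.567 0.029 0.1  ]
top grinder 0.87 [270. 199. 345. 272.] [0.551 0.037 0.13 ]
top grinder 0.71 [477. 196. 530. 246.] [ 0.603 -0.479  0.13 ]
top dial 0.73 [288. 211. 334. 252.] [0.557 0.027 0.152]
top carafe 0.96 [ 94. 231. 155. 274.] [0.501 0.541 0.07 ]
top pourover 0.95 [475. 196. 532. 248.] [ 0.617 -0.51   0.05 ]
top cup 0.83 [184. 234. 215. 264.] [0.52  0.343 0.04 ]
top cup 0.55 [ 89. 231. 156. 272.] [0.508 0.559 0.04 ]
top canister 0.82 [428. 205. 470. 247.] [ 0.598 -0.35   0.07 ]
top canister 0.68 [273. 196. 346. 275.] [0.561 0.035 0.07 ]
side boss 0.85 [298. 227. 336. 254.] [0.534 0.067 0.162]
side boss 0.35 [284. 224. 353. 302.] [0.469 0.146 0.162]
side notch 0.83 [298. 224. 334. 250.] [0.554 0.044 0.152]
side notch 0.47 [380. 169. 412. 212.] [ 0.515 -0.324  0.152]
side key 0.73 [283. 223. 353. 301.] [0.49  0.12  0.141]
side peg 0.93 [297. 224. 339. 250.] [0.536 0.059 0.168]
side grinder 0.69 [282. 226. 352. 304.] [0.495 0.118 0.13 ]
side dial 0.79 [292. 225. 342. 249.] [0.552 0.042 0.152]
side carafe 0.79 [157. 346. 220. 431.] [0.503 0.536 0.07 ]
side pourover 0.65 [379. 170. 410. 212.] [ 0.61  -0.504  0.05 ]
side pourover 0.27 [296. 224. 341. 249.] [ 0.649 -0.09   0.05 ]
side cup 0.95 [234. 315. 269. 362.] [0.521 0.342 0.04 ]
side canister 0.97 [363. 184. 390. 231.] [ 0.581 -0.326  0.07 ]
1.2 [ 0.14660507 -0.55602222  0.25634566] [ 3.00460843e-05  7.92149569e-01 -6.10327008e-01  4.63836948e-05] [-0.62127327 -0.17569502 -0.27258903]
```

View pics/top1.png

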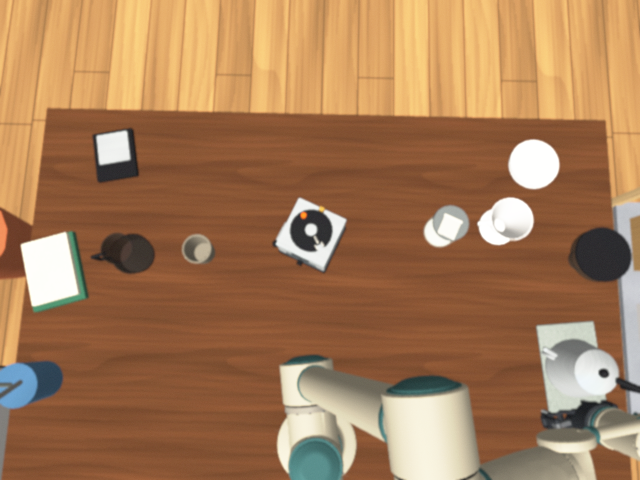

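View pics/side1.png

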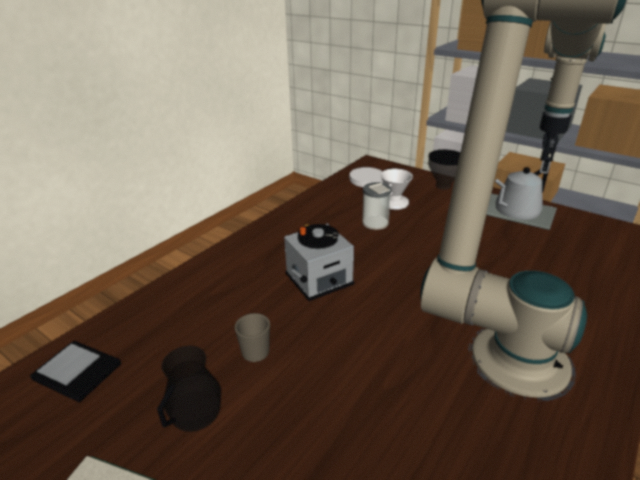

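The top view shows the grinder at about pixel (311,231), with the peg at (304,215), the notch at about (321,246) and the key at (322,208). That needs an anticlockwise turn of about 120°. The side view agrees. Next I'll move close for a wrist view.

```bash
cat >> h.py <<'E'
from scipy.spatial.transform import Rotation as Ro
def Rt():
    s=manip.get_state();q=s['ee_rot'];return np.array(s['position']),Ro.from_quat([q[1],q[2],q[3],q[0]])
def goto(p):
    P,R=Rt(); d=R.inv().apply(np.array(p)-P); print('tool delta',d.round(4)); return d
E
python3 - <<'E'
from h import *
P,R=Rt();print(R.as_matrix().round(3),manip.tips_ahead)
o,d=ray('wrist',(320,240));print('cam',(R.inv().apply(o-P)).round(3),R.inv().apply(d).round(3))
goto([.52,.0,.36])
E
```

```text
[[ 0.255 -0.967  0.   ]
 [-0.967 -0.255 -0.   ]
 [ 0.    -0.    -1.   ]] 0.025
cam [-0.001 -0.072 -0.117] [0.005 0.296 0.955]
tool delta [-0.4424 -0.5028 -0.1037]
```

Emit:
{"method": "send_rows", "body": {
  "plan": [
    {"linear":[0,0,-0.03],"fingers":0},
    {"linear":[-0.021,-0.026,-0.01],"fingers":0},
    {"linear":[-0.021,-0.026,-0.01],"fingers":0},
    {"linear":[-0.021,-0.026,-0.01],"fingers":0},
    {"linear":[-0.021,-0.026,-0.01],"fingers":0},
    {"linear":[-0.021,-0.026,-0.01],"fingers":0},
    {"linear":[-0.021,-0.026,-0.01],"fingers":0},
    {"linear":[-0.021,-0.026,-0.01],"fingers":0},
    {"linear":[-0.021,-0.026,0],"fingers":0},
    {"linear":[-0.021,-0.026,0],"fingers":0},
    {"linear":[-0.021,-0.026,0],"fingers":0},
    {"linear":[-0.021,-0.026,0],"fingers":0}
  ]
}}

```text
$.plan[0]: bad value
```

Emit:
{"method": "send_rows", "body": {
  "plan": [
    {"linear":[-0.021,-0.026,0],"fingers":0},
    {"linear":[-0.021,-0.026,0],"fingers":0},
    {"linear":[-0.021,-0.026,0],"fingers":0},
    {"linear":[-0.021,-0.026,0],"fingers":0},
    {"linear":[-0.021,-0.026,0],"fingers":0},
    {"linear":[-0.021,-0.026,0],"fingers":0},
    {"linear":[-0.021,-0.026,0],"fingers":0},
    {"linear":[-0.021,-0.026,0],"fingers":0},
    {"linear":[-0.021,-0.026,0],"fingers":0},
    {"linear":[-0.021,-0.026,0],"fingers":0},
    {"linear":[0,0,0],"fingers":0},
    {"linear":[0,0,0],"fingers":0}
  ]
}}

```text
$.plan[0]: bad value
```

```bash
cat > look.py <<'E'
import sys
from h import *
P,R=Rt();print('tcp',P.round(4),'x axis',R.as_matrix()[:,0].round(3),'q6',manip.get_state()['qpos'][5])
z0=float(sys.argv[2]) if len(sys.argv)>2 else 0
shot('wrist',sys.argv[1])
Z=dict(boss=.162,notch=.152,key=.141,peg=.168,dial=.152)
for n in Z:
    for r in manip.find_in(n,'wrist')[:2]:
        e=r['extent'];c=[(e[0]+e[2])/2,(e[1]+e[3])/2]
        print(n,round(r['p'],2),np.round(e),at_z('wrist',c,Z[n]-z0).round(4))
E
python3 look.py w1.png
```

```text
tcp [ 0.1466 -0.556   0.2563] x axis [ 0.255 -0.967  0.   ] q6 -0.12105257683499449
```

View pics/w1.png

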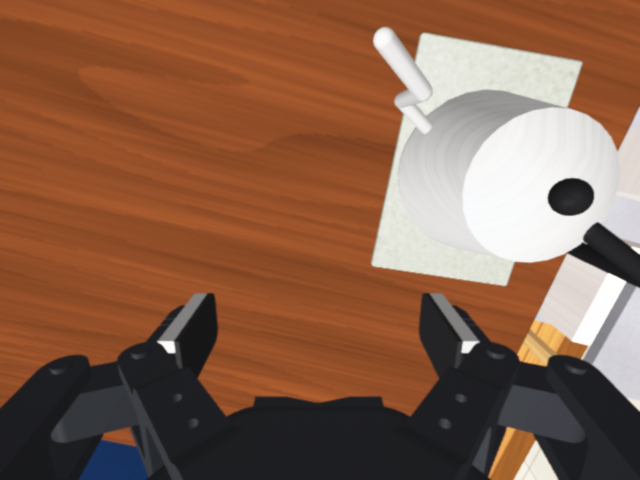

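Emit:
{"method": "send_rows", "body": {
  "plan": [
    {"linear":[0,0,-0.03],"delta_rot":[0,0,0],"fingers":0},
    {"linear":[-0.022,-0.025,-0.01],"delta_rot":[0,0,0],"fingers":0},
    {"linear":[-0.022,-0.025,-0.01],"delta_rot":[0,0,0],"fingers":0},
    {"linear":[-0.022,-0.025,-0.01],"delta_rot":[0,0,0],"fingers":0},
    {"linear":[-0.022,-0.025,-0.01],"delta_rot":[0,0,0],"fingers":0},
    {"linear":[-0.022,-0.025,-0.01],"delta_rot":[0,0,0],"fingers":0},
    {"linear":[-0.022,-0.025,-0.01],"delta_rot":[0,0,0],"fingers":0},
    {"linear":[-0.022,-0.025,-0.01],"delta_rot":[0,0,0],"fingers":0},
    {"linear":[-0.022,-0.025,0],"delta_rot":[0,0,0],"fingers":0},
    {"linear":[-0.022,-0.025,0],"delta_rot":[0,0,0],"fingers":0},
    {"linear":[-0.022,-0.025,0],"delta_rot":[0,0,0],"fingers":0},
    {"linear":[-0.022,-0.025,0],"delta_rot":[0,0,0],"fingers":0}
  ]
}}

```text
clock: 2.5
position: [0.3563, -0.246, 0.3605]
ee_rot: [0.0, 0.788, -0.616, 0.002]
contact_force: [0.5, 0.7, 0.4]
width: 0.0003
```

Emit:
{"method": "send_rows", "body": {
  "plan": [
    {"linear":[-0.022,-0.025,0],"delta_rot":[0,0,0],"fingers":0},
    {"linear":[-0.022,-0.025,0],"delta_rot":[0,0,0],"fingers":0},
    {"linear":[-0.022,-0.025,0],"delta_rot":[0,0,0],"fingers":0},
    {"linear":[-0.022,-0.025,0],"delta_rot":[0,0,0],"fingers":0},
    {"linear":[-0.022,-0.025,0],"delta_rot":[0,0,0],"fingers":0},
    {"linear":[-0.022,-0.025,0],"delta_rot":[0,0,0],"fingers":0},
    {"linear":[-0.022,-0.025,0],"delta_rot":[0,0,0],"fingers":0},
    {"linear":[-0.022,-0.025,0],"delta_rot":[0,0,0],"fingers":0},
    {"linear":[-0.022,-0.025,0],"delta_rot":[0,0,0],"fingers":0},
    {"linear":[-0.022,-0.025,0],"delta_rot":[0,0,0],"fingers":0},
    {"linear":[0,0,0],"delta_rot":[0,0,0],"fingers":0},
    {"linear":[0,0,0],"delta_rot":[0,0,0],"fingers":0}
  ]
}}

```text
clock: 3.5
position: [0.5549, 0.0506, 0.3619]
ee_rot: [-0.002, 0.791, -0.612, 0.006]
contact_force: [0.1, -0.6, 0.1]
width: 0.0001
```

```bash
python3 look.py w2.png
```

```text
tcp [0.5549 0.0506 0.3619] x axis [ 0.25  -0.968  0.007] q6 1.2858411436269406
boss 0.92 [283. 155. 397. 266.] [0.5639 0.0303 0.162 ]
notch 0.56 [281. 153. 398. 269.] [0.5613 0.0284 0.152 ]
key 0.83 [242. 107. 434. 293.] [0.5698 0.0314 0.141 ]
peg 0.94 [282. 154. 398. 269.] [0.5638 0.0296 0.168 ]
dial 0.85 [282. 155. 399. 269.] [0.5606 0.0269 0.152 ]
```

View pics/w2.png

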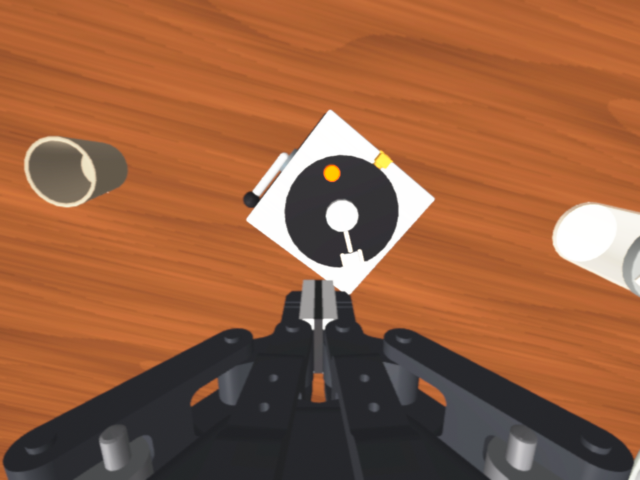

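The wrist view has the boss at (342,215), the peg at (332,173), the brass heel at (383,159) and the notch at about (352,260). I'll work out the axis and the angles by colour.

```bash
cat > meas.py <<'E'
import sys
from h import *
def meas(img=None,press=0.,guess=(.561,.028)):
    im=manip.get_image('wrist') if img is None else img
    hsv=cv2.cvtColor(im,cv2.COLOR_RGB2HSV); H,S,V=cv2.split(hsv)
    c0=proj('wrist',[guess[0],guess[1],.152-press])[0]
    yy,xx=np.mgrid[:480,:640]; near=np.hypot(xx-c0[0],yy-c0[1])<100
    def blob(m):
        n,l,s,c=cv2.connectedComponentsWithStats((m&near).astype(np.uint8)); 
        if n<2: return None,0
        i=1+np.argmax(s[1:,4]); return c[i],s[i,4]
    out={}
    pg,a=blob((S>180)&(V>150)&(H>=8)&(H<18)); out['peg']=(pg,a,None if pg is None else at_z('wrist',pg,.166-press))
    k,a=blob((S>150)&(V>150)&(H>=18)&(H<32)); out['key']=(k,a,None if k is None else at_z('wrist',k,.147))
    b,a=blob((S<60)&(V>180)&(np.hypot(xx-c0[0],yy-c0[1])<16)); out['boss']=(b,a,None if b is None else at_z('wrist',b,.162-press))
    d=((V<70)&near&(np.hypot(xx-c0[0],yy-c0[1])<75)).astype(np.uint8)
    return out,d,im
if __name__=='__main__':
    o,d,im=meas(cv2.imread('pics/'+sys.argv[1])[:,:,::-1].copy())
    for k,(uv,a,p) in o.items(): print(k,uv,a,p)
    n,l,s,c=cv2.connectedComponentsWithStats(d);i=1+np.argmax(s[1:,4]);print(s[i])
    cs,_=cv2.findContours((l==i).astype(np.uint8),cv2.RETR_EXTERNAL,cv2.CHAIN_APPROX_NONE)
    h=cv2.convexHull(max(cs,key=cv2.contourArea));e=cv2.fitEllipse(h);print('dial',e,at_z('wrist',e[0],.152))
E
python3 meas.py w2.png
```

```text
peg [391.91321413 273.82075883] 2293 [ 0.51565262 -0.0364881   0.166     ]
key [381.95652174 160.25      ] 184 [0.61745057 0.00140311 0.147     ]
boss [340.66717791 213.41871166] 652 [0.56102162 0.02774687 0.162     ]
[ 286  156  111  111 7985]
dial ((341.0255432128906, 210.97340393066406), (109.75404357910156, 112.06724548339844), 62.131595611572266) [0.5615443  0.02680412 0.152     ]
```

```bash
python3 - <<'E'
from h import *
A=np.array([.5613,.0275])
for n,uv,z in [('peg',(332,173.5),.168),('notch',(352,259),.152),('line',(347,240),.152),('key',(382,160),.147)]:
    p=at_z('wrist',uv,z)[:2]; v=p-A; print(n,p.round(4),np.hypot(*v).round(4),np.degrees(np.arctan2(v[1],v[0])).round(1))
print(Rt()[1].as_rotvec())
E
```

```text
peg [0.5956 0.0457] 0.0388 27.9
notch [0.5165 0.003 ] 0.0511 -151.3
line [0.5346 0.0133] 0.0303 -152.0
key [0.6177 0.0014] 0.0621 -24.8
[-2.47629749  1.92575577 -0.01923286]
```

```bash
python3 - <<'E'
from h import *
P,R=Rt()
for y in(-.011,.011):
  for z in (.025,.038): print(y,z,proj('wrist',[P+R.apply([x,y,z]) for x in(-.008,.008)]).round(0).tolist())
A=np.array([.5613,.0275]);th=np.radians(28);r=np.array([np.cos(th),np.sin(th)]);t=np.array([-r[1],r[0]])
p=A+.042*r-.022*t; print(p); goto([*p,.215])
M=R.as_matrix(); c=np.radians(-62);X=np.array([np.cos(c),np.sin(c),0]);Z=np.array([0,0,-1.]);T=np.column_stack([X,np.cross(Z,X),Z])
print(np.degrees((R.inv()*Ro.from_matrix(T)).as_rotvec()).round(2))
E
```

```text
-0.011 0.025 [[302.0, 276.0], [338.0, 276.0]]
-0.011 0.038 [[304.0, 265.0], [337.0, 265.0]]
0.011 0.025 [[303.0, 320.0], [338.0, 320.0]]
0.011 0.038 [[304.0, 306.0], [336.0, 306.0]]
[0.60871217 0.02779296]
tool delta [ 0.0324 -0.0463  0.1484]
[ -0.59  -0.47 -13.74]
```

Emit:
{"method": "send_rows", "body": {
  "plan": [
    {"linear":[0,0,0.02],"delta_rot":[-0.3,-0.2,-6.9],"fingers":0},
    {"linear":[0,0,0.02],"delta_rot":[-0.3,-0.2,-6.9],"fingers":0},
    {"linear":[0.015,-0.012,0.02],"delta_rot":[0,0,0],"fingers":0},
    {"linear":[0.015,-0.012,0.02],"delta_rot":[0,0,0],"fingers":0},
    {"linear":[0.015,-0.013,0.02],"delta_rot":[0,0,0],"fingers":0},
    {"linear":[0,0,0.02],"delta_rot":[0,0,0],"fingers":0},
    {"linear":[0,0,0.015],"delta_rot":[0,0,0],"fingers":0},
    {"linear":[0,0,0],"delta_rot":[0,0,0],"fingers":0}
  ]
}}

```text
clock: 4.47
position: [0.6094, 0.0163, 0.229]
ee_rot: [-0.002, 0.857, -0.515, 0.006]
contact_force: [-0.6, -0.7, -0.8]
width: -0.0004
```

```bash
cat > st.py <<'E'
from h import *
import sys
A=np.array([.5613,.0275])
P,R=Rt();X=R.as_matrix()[:,0];s=manip.get_state()
v=P[:2]-A;rho=np.hypot(*v);ph=np.degrees(np.arctan2(v[1],v[0]));yaw=np.degrees(np.arctan2(X[1],X[0]))
print('clock',s['clock'],'P',P.round(4),'yaw',yaw.round(1),'=> radial dir th',(yaw+90).round(1),'zaxis',R.as_matrix()[:,2].round(3),'F',np.round(s['contact_force'],1),'q6',round(s['qpos'][5],2))
th=np.radians(yaw+90);r=np.array([np.cos(th),np.sin(th)]);t=np.array([-r[1],r[0]])
print('radial',v@r.round(4),'tang',v@t)
E
python3 st.py
```

```text
clock 4.4667 P [0.6094 0.0163 0.229 ] yaw -62.0 => radial dir th 28.0 zaxis [ 0.011 -0.003 -1.   ] F [-0.6 -0.7 -0.8] q6 1.0
radial 0.037172229735001436 tang -0.032525761017523955
```

Emit:
{"method": "send_rows", "body": {
  "plan": [
    {"linear":[-0.004,-0.005,0.01],"delta_rot":[0,0,0],"fingers":0},
    {"linear":[0,0,0.015],"delta_rot":[0,0,0],"fingers":0},
    {"linear":[0,0,0.012],"delta_rot":[0,0,0],"fingers":0},
    {"linear":[0,0,0.006],"delta_rot":[0,0,0],"fingers":0},
    {"linear":[0,0,0],"delta_rot":[0,0,0],"fingers":0}
  ]
}}

```text
clock: 4.88
position: [0.6136, 0.0206, 0.1878]
ee_rot: [-0.003, 0.856, -0.517, 0.008]
contact_force: [0.2, 0.5, -0.1]
width: -0.0003
```

```bash
python3 st.py
```

```text
clock 4.8833 P [0.6136 0.0206 0.1878] yaw -62.2 => radial dir th 27.8 zaxis [ 0.018 -0.003 -1.   ] F [ 0.2  0.5 -0.1] q6 1.01
radial 0.04302363389463295 tang -0.03048159975696546
```

Emit:
{"method": "send_rows", "body": {
  "plan": [
    {"linear":[0,0,0.006],"delta_rot":[0,0,0],"fingers":0},
    {"linear":[-0.006,0.001,0],"delta_rot":[0,0,0],"fingers":0},
    {"linear":[-0.005,0,0],"delta_rot":[0,0,0],"fingers":0},
    {"linear":[-0.0037,-0.0012,0],"delta_rot":[0,0,-5],"fingers":0},
    {"linear":[-0.0037,-0.0012,0],"delta_rot":[0,0,-5],"fingers":0},
    {"linear":[-0.0037,-0.0012,0],"delta_rot":[0,0,-5],"fingers":0},
    {"linear":[-0.0037,-0.0012,0],"delta_rot":[0,0,-5],"fingers":0}
  ]
}}

```text
clock: 5.47
position: [0.6054, 0.0454, 0.1866]
ee_rot: [-0.002, 0.935, -0.354, 0.015]
contact_force: [0.4, -0.4, 0.9]
width: 0.0002
```

```bash
python3 st.py
```

```text
clock 5.4667 P [0.6054 0.0454 0.1866] yaw -41.4 => radial dir th 48.6 zaxis [ 0.03  -0.006 -1.   ] F [ 0.4 -0.4  0.9] q6 0.69
radial 0.04257663502228609 tang -0.021189325010411934
```

Emit:
{"method": "send_rows", "body": {
  "plan": [
    {"linear":[-0.003,0,0.004],"delta_rot":[-0.9,-1.5,0],"fingers":0},
    {"linear":[-0.003,0,0.001],"delta_rot":[0,0,0],"fingers":0},
    {"linear":[-0.0037,-0.0012,0.0005],"delta_rot":[0,0,-5],"fingers":0},
    {"linear":[-0.0037,-0.0012,0.0005],"delta_rot":[0,0,-5],"fingers":0},
    {"linear":[-0.0037,-0.0012,0.0005],"delta_rot":[0,0,-5],"fingers":0},
    {"linear":[-0.0037,-0.0012,0.0005],"delta_rot":[0,0,-5],"fingers":0}
  ]
}}

```text
clock: 5.97
position: [0.5956, 0.0621, 0.1868]
ee_rot: [0.002, 0.984, -0.176, 0.01]
contact_force: [0.7, -1.1, -0.6]
width: -0.0003
```

```bash
python3 st.py; python3 look.py w3.png|grep peg
```

```text
clock 5.9667 P [0.5956 0.0621 0.1868] yaw -20.2 => radial dir th 69.8 zaxis [ 0.019 -0.007 -1.   ] F [ 0.7 -1.1 -0.6] q6 0.35
radial 0.044341427180078385 tang -0.0202020401347632
peg 0.73 [168. 257. 380. 408.] [0.5716 0.0577 0.168 ]
```

View pics/w3.png

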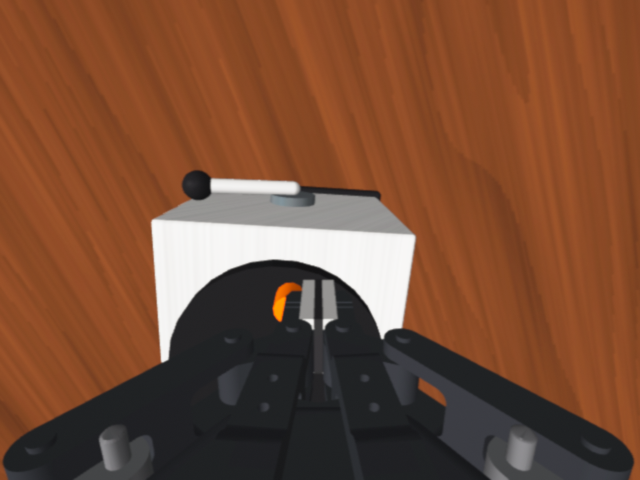

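Emit:
{"method": "send_rows", "body": {
  "plan": [
    {"linear":[-0.0038,-0.001,0.003],"delta_rot":[0,-0.5,-5],"fingers":0},
    {"linear":[-0.0038,-0.001,0.003],"delta_rot":[0,-0.5,-5],"fingers":0},
    {"linear":[-0.0038,-0.001,0.001],"delta_rot":[0,-0.3,-5],"fingers":0},
    {"linear":[-0.0038,-0.001,0.001],"delta_rot":[0,-0.2,-5],"fingers":0},
    {"linear":[-0.0038,-0.001,0.001],"delta_rot":[0,-0.2,-5],"fingers":0},
    {"linear":[-0.0038,-0.001,0.0005],"delta_rot":[0,-0.2,-5],"fingers":0},
    {"linear":[-0.0038,-0.001,0.0005],"delta_rot":[0,-0.2,-5],"fingers":0},
    {"linear":[-0.0038,-0.001,0.0005],"delta_rot":[0,-0.2,-5],"fingers":0}
  ]
}}

```text
clock: 6.93
position: [0.5879, 0.0704, 0.1856]
ee_rot: [0.004, 0.984, 0.178, 0.015]
contact_force: [5.7, 4.4, -2.1]
width: -0.0001
```

```bash
python3 st.py
```

```text
clock 6.9333 P [0.5879 0.0704 0.1856] yaw 20.5 => radial dir th 110.5 zaxis [ 0.031 -0.002 -1.   ] F [ 5.7  4.4 -2.1] q6 -0.35
radial 0.03091479028842074 tang -0.03990164026325037
```

Emit:
{"method": "send_rows", "body": {
  "plan": [
    {"linear":[-0.0065,-0.0046,0.003],"delta_rot":[0.4,-0.8,0],"fingers":0},
    {"linear":[-0.0065,-0.0046,0.002],"delta_rot":[0.4,-0.8,0],"fingers":0},
    {"linear":[-0.0065,-0.0046,0.001],"delta_rot":[0,0,0],"fingers":0}
  ]
}}

```text
clock: 7.18
position: [0.5766, 0.0759, 0.1847]
ee_rot: [0.002, 0.984, 0.177, 0.014]
contact_force: [5.0, -1.8, -0.1]
width: -0.0004
```

```bash
python3 st.py; python3 look.py w4.png|grep -E "peg|boss"
```

```text
clock 7.1833 P [0.5766 0.0759 0.1847] yaw 20.4 => radial dir th 110.4 zaxis [ 0.027  0.001 -1.   ] F [ 5.  -1.8 -0.1] q6 -0.35
radial 0.040034601614015015 tang -0.03125295090240036
boss 0.64 [143. 251. 337. 406.] [0.5458 0.0528 0.162 ]
peg 0.63 [144. 249. 337. 409.] [0.546  0.0567 0.168 ]
```

View pics/w4.png

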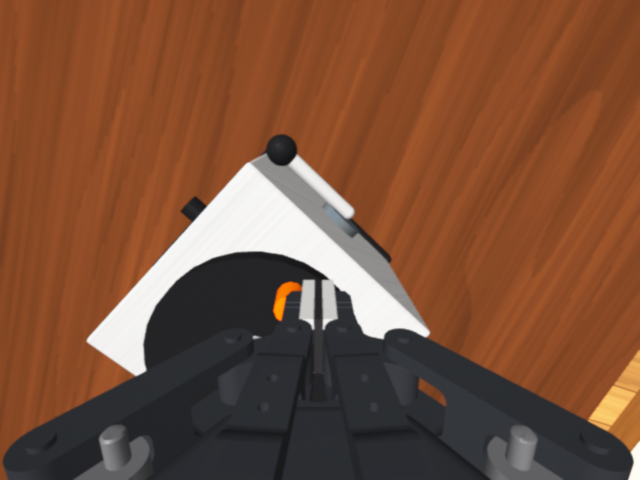

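```bash
cat > nxt.py <<'E'
from h import *
import sys
A=np.array([.5613,.0275]);P,R=Rt();X=R.as_matrix()[:,0];yaw=np.degrees(np.arctan2(X[1],X[0]))
pg=P[:2]-.015*X[:2]-A;print('peg est deg',np.degrees(np.arctan2(pg[1],pg[0])).round(1),np.hypot(*pg).round(4),'yaw',yaw.round(1))
for a in sys.argv[1:]:
    f,psi=map(float,a.split(','));u=lambda d:np.array([np.cos(np.radians(d)),np.sin(np.radians(d))])
    p=A+.042*u(f)+.015*u(psi);d=R.inv().apply([*(p-P[:2]),0]);print(f,psi,'tool d',d.round(4))
z=R.as_matrix()[:,2];print('tilt fix deg',np.degrees(R.inv().apply(np.cross(z,[0,0,-1]))).round(1),'z',P[2].round(4),'F',np.round(manip.get_state()['contact_force'],1))
E
python3 nxt.py 100,20 115,25 135,45 155,65
```

```text
peg est deg 91.0 0.044 yaw 20.5
100.0 20.0 tool d [-0.007   0.0003 -0.0002]
115.0 25.0 tool d [-0.018  -0.0016 -0.0004]
135.0 45.0 tool d [-0.0334 -0.0029 -0.0008]
155.0 65.0 tool d [-0.0484  0.001  -0.0011]
tilt fix deg [ 0.3 -1.3  0. ] z 0.1842 F [ 4.4 -0.8  5.6]
```

Emit:
{"method": "send_rows", "body": {
  "plan": [
    {"linear":[-0.008,0,0],"delta_rot":[0,-0.6,-3],"fingers":0},
    {"linear":[-0.008,0,0],"delta_rot":[0,-0.6,-3],"fingers":0},
    {"linear":[-0.008,0,0],"delta_rot":[0,0,-3],"fingers":0},
    {"linear":[-0.008,0,0],"delta_rot":[0,0,-3],"fingers":0}
  ]
}}

```text
clock: 7.82
position: [0.5535, 0.0763, 0.1852]
ee_rot: [-0.009, 0.96, 0.28, 0.013]
contact_force: [3.3, 6.0, 2.5]
width: -0.0001
```

```bash
python3 nxt.py 115,25 135,45 155,65
```

```text
peg est deg 116.7 0.0456 yaw 32.5
115.0 25.0 tool d [ 0.0007  0.0057 -0.    ]
135.0 45.0 tool d [-0.0141  0.0011 -0.0004]
155.0 65.0 tool d [-0.0295  0.0019 -0.0009]
tilt fix deg [-0.6 -1.7 -0. ] z 0.1852 F [3.3 6.  2.5]
```

Emit:
{"method": "send_rows", "body": {
  "plan": [
    {"linear":[-0.007,0.002,0],"delta_rot":[-0.3,-0.7,-5],"fingers":0},
    {"linear":[-0.007,0.002,0],"delta_rot":[-0.3,-0.7,-5],"fingers":0},
    {"linear":[-0.007,0.001,0],"delta_rot":[0,0,-5],"fingers":0}
  ]
}}

```text
clock: 8.07
position: [0.5374, 0.0693, 0.1848]
ee_rot: [-0.01, 0.914, 0.406, 0.005]
contact_force: [0.5, 4.0, 3.0]
width: -0.0001
```

```bash
python3 nxt.py 135,45 145,55 155,65
```

```text
peg est deg 137.9 0.0457 yaw 47.9
135.0 45.0 tool d [ 0.0021  0.0045 -0.    ]
145.0 55.0 tool d [-0.0053  0.0022 -0.0001]
155.0 65.0 tool d [-0.013   0.0012 -0.0002]
tilt fix deg [-0.8 -1.   0. ] z 0.1848 F [0.5 4.  3. ]
```

Emit:
{"method": "send_rows", "body": {
  "plan": [
    {"linear":[-0.006,0.002,0],"delta_rot":[-0.4,-0.5,-5],"fingers":0},
    {"linear":[-0.004,0.001,0],"delta_rot":[0,0,-5],"fingers":0}
  ]
}}

```text
clock: 8.23
position: [0.5302, 0.0641, 0.1847]
ee_rot: [-0.01, 0.873, 0.487, 0.003]
contact_force: [0.4, 2.4, 5.2]
width: 0.0002
```

```bash
python3 nxt.py 150,60 155,65; python3 look.py w5.png|grep -E "peg|boss"
```

```text
peg est deg 148.6 0.0457 yaw 58.3
150.0 60.0 tool d [-0.001   0.0033 -0.0001]
155.0 65.0 tool d [-0.0048  0.0023 -0.0001]
tilt fix deg [-0.9 -0.9 -0. ] z 0.1847 F [0.4 2.4 5.2]
boss 0.56 [180. 262. 387. 405.] [0.5343 0.0429 0.162 ]
peg 0.61 [180. 263. 386. 405.] [0.5316 0.0449 0.168 ]
peg 0.21 [385. 193. 412. 228.] [0.5103 0.1145 0.168 ]
```

View pics/w5.png

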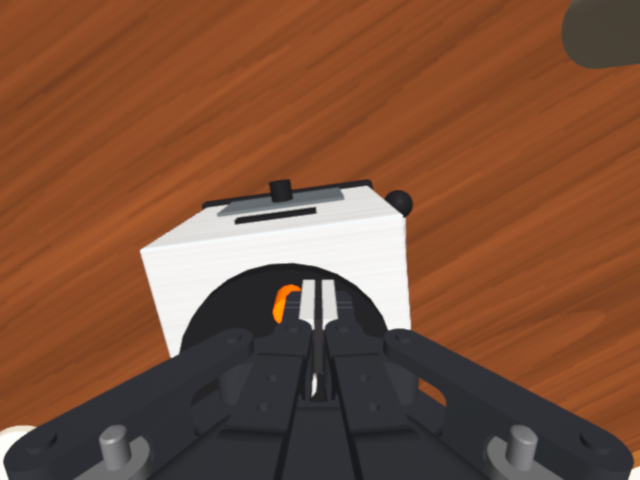

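Emit:
{"method": "send_rows", "body": {
  "plan": [
    {"linear":[0.008,0,0],"delta_rot":[0,0,0],"fingers":0},
    {"linear":[0,0,-0.02],"delta_rot":[-0.9,-0.9,0],"fingers":0},
    {"linear":[0,0,-0.03],"delta_rot":[0,0,0],"fingers":0},
    {"linear":[0,0.02,-0.03],"delta_rot":[0,0,0],"fingers":0},
    {"linear":[-0.005,0.02,-0.03],"delta_rot":[0,0,0],"fingers":0},
    {"linear":[-0.005,0.02,-0.03],"delta_rot":[0,0,0],"fingers":0},
    {"linear":[-0.005,0.01,-0.03],"delta_rot":[0,0,0],"fingers":0},
    {"linear":[0,0,0],"delta_rot":[0,0,0],"fingers":0},
    {"linear":[0,0,0],"delta_rot":[0,0,0],"fingers":0}
  ]
}}

```text
clock: 9.28
position: [0.5788, 0.0202, 0.3494]
ee_rot: [-0.01, 0.878, 0.477, -0.02]
contact_force: [-0.5, 0.3, -0.4]
width: -0.0002
```

```bash
python3 look.py w6.png; python3 meas.py w6.png
```

```text
tcp [0.5788 0.0202 0.3494] x axis [ 0.544  0.839 -0.026] q6 -1.07732551388977
boss 0.67 [259. 138. 379. 257.] [0.5546 0.0314 0.162 ]
notch 0.67 [260. 140. 383. 256.] [0.5563 0.0328 0.152 ]
key 0.8 [235. 112. 400. 274.] [0.5511 0.0311 0.141 ]
peg 0.81 [261. 138. 379. 258.] [0.554  0.0331 0.168 ]
dial 0.88 [259. 139. 380. 256.] [0.5551 0.0314 0.152 ]
peg [407.20557491 199.04878049] 287 [0.59624673 0.09658876 0.166     ]
key [320. 155.] 151 [0.52334737 0.05222363 0.147     ]
boss [319.6361186  203.74393531] 742 [0.55891182 0.0293473  0.162     ]
[ 262  141  117  115 9043]
dial ((319.7703552246094, 198.86346435546875), (116.89356994628906, 117.3359375), 102.5684585571289) [0.55634806 0.03087296 0.152     ]
```

View pics/w6.png

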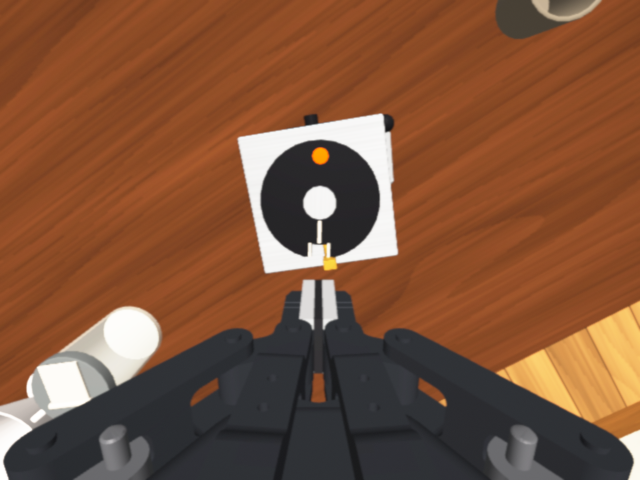

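```bash
cat > ang.py <<'E'
from h import *
import sys
press=float(sys.argv[1]);pts=[tuple(map(float,a.split(','))) for a in sys.argv[2:]] # boss, peg, line/notch, heel top
zs=[.162-press,.168-press,.152-press,.152-press,.148]
w=[at_z('wrist',p,z)[:2] for p,z in zip(pts,zs)]
dc=w[3] # dial ellipse centre
for n,p in zip(['boss','peg','notch','-','heel'],w):
    v=p-dc;print(n,p.round(4),np.hypot(*v).round(4),np.degrees(np.arctan2(v[1],v[0])).round(1))
E
python3 ang.py 0 319.6,203 320.3,155.5 319,247 319.8,198.9 330,264
python3 - <<'E'
import cv2
i=cv2.imread('pics/w6.png')[130:280,240:400];cv2.imwrite('pics/w6c.png',cv2.resize(i,None,fx=4,fy=4,interpolation=cv2.INTER_CUBIC))
E
```

```text
boss [0.5583 0.0297] 0.0023 -31.6
peg [0.5238 0.0528] 0.0393 146.1
notch [0.5948 0.0053] 0.0461 -33.7
- [0.5564 0.0309] 0.0 0.0
heel [0.616  0.0043] 0.0653 -24.0
```

View pics/w6c.png

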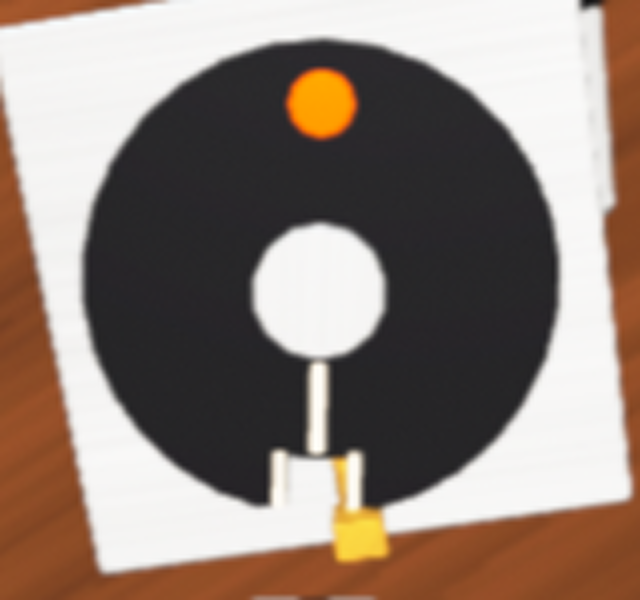

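The dial is about 9.5° short: the notch sits at −33.7° and the key at −24°. I'll go back behind the peg and push it a bit more.

```bash
python3 -c "
from h import *
goto([.5344,.0709,.185])"; python3 nxt.py
```

```text
tool delta [ 0.0229 -0.0573  0.1651]
peg est deg -66.5 0.0209 yaw 57.2
tilt fix deg [-2.2  1.5  0. ] z 0.3484 F [-0.7  0.3  0.6]
```

Emit:
{"method": "send_rows", "body": {
  "plan": [
    {"linear":[0.009,-0.019,0.02],"delta_rot":[-2.2,1.5,-1],"fingers":0},
    {"linear":[0.009,-0.019,0.03],"delta_rot":[0,0,0],"fingers":0},
    {"linear":[0.008,-0.019,0.03],"delta_rot":[0,0,0],"fingers":0},
    {"linear":[0,0,0.03],"delta_rot":[0,0,0],"fingers":0},
    {"linear":[0,0,0.015],"delta_rot":[0,0,0],"fingers":0},
    {"linear":[0,0,0],"delta_rot":[0,0,0],"fingers":0}
  ]
}}

```text
clock: 10.08
position: [0.5377, 0.0766, 0.2166]
ee_rot: [0.0, 0.874, 0.486, -0.001]
contact_force: [-1.4, -0.8, 0.4]
width: -0.0001
```

```bash
python3 -c "
from h import *
goto([.5344,.0709,.185])"; python3 nxt.py
```

```text
tool delta [-0.0065  0.0002  0.0316]
peg est deg 130.9 0.048 yaw 58.2
tilt fix deg [-0.   0.1  0. ] z 0.2166 F [-1.4 -0.8  0.4]
```

Emit:
{"method": "send_rows", "body": {
  "plan": [
    {"linear":[0,0.001,0.016],"delta_rot":[0,0,-2],"fingers":0},
    {"linear":[0,0.001,0.016],"delta_rot":[0,0,-2],"fingers":0},
    {"linear":[-0.003,0,0.003],"delta_rot":[0,0,0],"fingers":0},
    {"linear":[-0.005,0,0],"delta_rot":[0,0,0],"fingers":0},
    {"linear":[-0.005,0,0],"delta_rot":[0,0,0],"fingers":0}
  ]
}}

```text
clock: 10.5
position: [0.5328, 0.0655, 0.1817]
ee_rot: [-0.001, 0.855, 0.518, -0.0]
contact_force: [1.7, 1.8, -0.1]
width: -0.0003
```

```bash
python3 nxt.py 155,65 158,65
```

```text
peg est deg 145.2 0.0432 yaw 62.4
155.0 65.0 tool d [-0.0073  0.0002 -0.    ]
158.0 65.0 tool d [-0.0095  0.0004 -0.    ]
tilt fix deg [-0.1 -0.   0. ] z 0.1817 F [ 1.7  1.8 -0.1]
```

Emit:
{"method": "send_rows", "body": {
  "plan": [
    {"linear":[-0.005,0,0],"delta_rot":[0,0,-3],"fingers":0},
    {"linear":[-0.004,0,0],"delta_rot":[0,0,-3],"fingers":0}
  ]
}}

```text
clock: 10.67
position: [0.5293, 0.0574, 0.1839]
ee_rot: [-0.001, 0.827, 0.563, 0.001]
contact_force: [-0.7, 1.7, -0.7]
width: -0.0001
```

```bash
python3 nxt.py 155,65 158,65
```

```text
peg est deg 157.0 0.0408 yaw 68.5
155.0 65.0 tool d [ 0.0015 -0.0003  0.    ]
158.0 65.0 tool d [-0.0007 -0.0003 -0.    ]
tilt fix deg [-0.  -0.2  0. ] z 0.1839 F [-0.7  1.7 -0.7]
```

Emit:
{"method": "send_rows", "body": {
  "plan": [
    {"linear":[0.006,0,0],"delta_rot":[0,0,0],"fingers":0},
    {"linear":[0.002,0,-0.02],"delta_rot":[0,0,0],"fingers":0},
    {"linear":[0,0,-0.03],"delta_rot":[0,0,0],"fingers":0},
    {"linear":[0,0.02,-0.03],"delta_rot":[0,0,0],"fingers":0},
    {"linear":[-0.005,0.02,-0.03],"delta_rot":[0,0,0],"fingers":0},
    {"linear":[-0.005,0.02,-0.03],"delta_rot":[0,0,0],"fingers":0},
    {"linear":[-0.003,0,-0.01],"delta_rot":[0,0,0],"fingers":0},
    {"linear":[0,0,0],"delta_rot":[0,0,0],"fingers":0},
    {"linear":[0,0,0],"delta_rot":[0,0,0],"fingers":0}
  ]
}}

```text
clock: 11.42
position: [0.585, 0.0276, 0.3505]
ee_rot: [0.004, 0.831, 0.556, 0.006]
contact_force: [-0.1, 0.3, -0.2]
width: -0.0
```

```bash
python3 look.py w7.png|grep -E "tcp|dial"; python3 meas.py w7.png
python3 - <<'E'
import cv2
i=cv2.imread('pics/w7.png')[120:290,230:410];cv2.imwrite('pics/w7c.png',cv2.resize(i,None,fx=3.3,fy=3.3,interpolation=cv2.INTER_CUBIC))
E
```

```text
tcp [0.585  0.0276 0.3505] x axis [0.383 0.924 0.006] q6 -1.2506919163550547
peg [392.91726619 197.34532374] 278 [0.59163184 0.09723678 0.166     ]
key [306.10087719 245.96491228] 228 [0.60942855 0.00646138 0.147     ]
boss [306.56340058 190.86023055] 694 [0.55802576 0.02919631 0.162     ]
[ 247  125  119  118 9319]
dial ((306.29248046875, 184.20962524414062), (118.16664123535156, 119.37610626220703), 128.7450408935547) [0.55374592 0.03043893 0.152     ]
```

View pics/w7c.png

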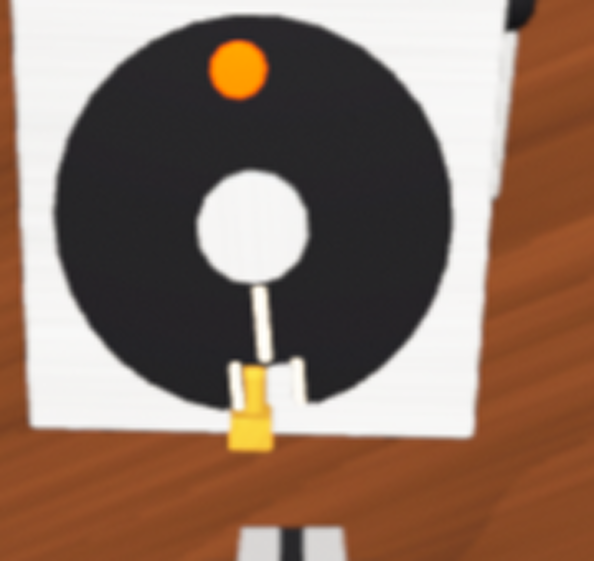

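The overshoot is about 5°: in the crop the notch is at (267,383) and the key bar at (255,390). I'll nudge the peg back from the other side.

Emit:
{"method": "send_rows", "body": {
  "plan": [
    {"linear":[-0.011,-0.021,0.02],"delta_rot":[0,0,0],"fingers":0},
    {"linear":[-0.011,-0.021,0.03],"delta_rot":[0,0,0],"fingers":0},
    {"linear":[-0.011,-0.02,0.03],"delta_rot":[0,0,0],"fingers":0},
    {"linear":[0,0,0.03],"delta_rot":[0,0,0],"fingers":0},
    {"linear":[0,0,0.015],"delta_rot":[0,0,0],"fingers":0},
    {"linear":[0,0,0],"delta_rot":[0,0,0],"fingers":0}
  ]
}}

```text
clock: 12.22
position: [0.5089, 0.0231, 0.214]
ee_rot: [0.0, 0.831, 0.557, 0.002]
contact_force: [-0.2, -0.0, 0.1]
width: -0.0
```

```bash
python3 -c "
from h import *
goto([.5142,.0208,.184]);goto([.5166,.0274,.184]);goto([.5178,.0308,.184])"; python3 nxt.py
```

```text
tool delta [-0.0002  0.0057  0.03  ]
tool delta [0.0069 0.0054 0.03  ]
tool delta [0.0105 0.0052 0.03  ]
peg est deg -162.5 0.0609 yaw 67.7
tilt fix deg [ 0.2 -0.2 -0. ] z 0.214 F [-0.2 -0.   0.1]
```

Emit:
{"method": "send_rows", "body": {
  "plan": [
    {"linear":[-0.002,0.003,0.015],"delta_rot":[0,0,0],"fingers":0},
    {"linear":[0,0.001,0.012],"delta_rot":[0,0,0],"fingers":0},
    {"linear":[0,0,0.003],"delta_rot":[0,0,0],"fingers":0},
    {"linear":[0.004,0,0],"delta_rot":[0,0,0],"fingers":0},
    {"linear":[0.003,0,0],"delta_rot":[0,0,0],"fingers":0},
    {"linear":[0,0,0],"delta_rot":[0,0,0],"fingers":0}
  ]
}}

```text
clock: 12.72
position: [0.5143, 0.027, 0.1842]
ee_rot: [-0.0, 0.83, 0.557, 0.001]
contact_force: [-0.4, -0.7, -0.2]
width: 0.0003
```

```bash
python3 -c "
from h import *
goto([.5166,.0274,.184]);goto([.5178,.0308,.184])"; python3 nxt.py
```

```text
tool delta [0.0012 0.002  0.0002]
tool delta [0.0048 0.0018 0.0002]
peg est deg -164.8 0.0546 yaw 67.7
tilt fix deg [ 0.  -0.1 -0. ] z 0.1842 F [-0.4 -0.7 -0.2]
```

Emit:
{"method": "send_rows", "body": {
  "plan": [
    {"linear":[0.003,0,0],"delta_rot":[0,0,0],"fingers":0},
    {"linear":[0.002,0,0],"delta_rot":[0,0,0],"fingers":0},
    {"linear":[0,0,0],"delta_rot":[0,0,0],"fingers":0}
  ]
}}

```text
clock: 12.97
position: [0.5179, 0.0323, 0.1865]
ee_rot: [0.001, 0.83, 0.558, 0.002]
contact_force: [-0.6, -1.5, -1.9]
width: 0.0003
```

```bash
python3 -c "
from h import *
goto([.5178,.0308,.184])
print(manip.get_state()['contact_force'])"
```

```text
tool delta [-0.0015  0.0005  0.0025]
[-0.6053357  -1.51701558 -1.88112459]
```

Emit:
{"method": "send_rows", "body": {
  "plan": [
    {"linear":[-0.006,0,0],"delta_rot":[0,0,0],"fingers":0},
    {"linear":[-0.002,0,-0.02],"delta_rot":[0,0,0],"fingers":0},
    {"linear":[0,0,-0.03],"delta_rot":[0,0,0],"fingers":0},
    {"linear":[0.005,0.02,-0.03],"delta_rot":[0,0,0],"fingers":0},
    {"linear":[0.008,0.02,-0.03],"delta_rot":[0,0,0],"fingers":0},
    {"linear":[0.008,0.02,-0.03],"delta_rot":[0,0,0],"fingers":0},
    {"linear":[0.005,0,-0.01],"delta_rot":[0,0,0],"fingers":0},
    {"linear":[0,0,0],"delta_rot":[0,0,0],"fingers":0},
    {"linear":[0,0,0],"delta_rot":[0,0,0],"fingers":0}
  ]
}}

```text
clock: 13.72
position: [0.5803, 0.0247, 0.3442]
ee_rot: [0.001, 0.83, 0.558, 0.004]
contact_force: [-0.7, 0.4, 0.2]
width: 0.0003
```

```bash
cat > rel.py <<'E'
from h import *
import sys
def rel(fn):
    im=cv2.imread('pics/'+fn)[80:300,200:440];H,S,V=cv2.split(cv2.cvtColor(im,cv2.COLOR_BGR2HSV))
    n,l,s,c=cv2.connectedComponentsWithStats((V<70).astype(np.uint8));i=1+np.argmax(s[1:,4])
    cs,_=cv2.findContours((l==i).astype(np.uint8),cv2.RETR_EXTERNAL,cv2.CHAIN_APPROX_NONE);h=cv2.convexHull(max(cs,key=cv2.contourArea))
    ctr,r,_=cv2.fitEllipse(h);ctr=np.array(ctr);d=np.hypot(*(np.indices(H.shape)[::-1]-ctr[:,None,None]));R=np.mean(r)/2
    g=lambda m:np.argwhere(m)[:,::-1].mean(0)
    b=g((d<.4*R)&(V>150)&(S<60)&(d<.36*R));pg=g((H>8)&(H<20)&(S>200)&(V>200)&(d<.95*R)&(d>.5*R)&(np.indices(H.shape)[0]<ctr[1]));k=g((H>18)&(H<32)&(S>150)&(V>150)&(d>1.0*R)&(d<1.35*R))
    a=lambda v:np.degrees(np.arctan2(v[0],v[1]))
    # z-parallax: boss is 10 mm above face; peg top is 16 mm above
    pgf=pg-1.6*(b-ctr); kf=k
    print(fn,ctr,R,'peg dir',a(-(pgf-ctr)).round(1),'key dir',a(kf-ctr).round(1),'need ccw',(a(kf-ctr)-a(-(pgf-ctr))).round(1))
for f in sys.argv[1:]: rel(f)
E
python3 -c "
from h import *
shot('wrist','w8.png')
i=cv2.imread('pics/w8.png')[110:290,220:420];cv2.imwrite('pics/w8c.png',cv2.resize(i,None,fx=3.3,fy=3.3,interpolation=cv2.INTER_CUBIC))
goto([.5613,.0275,.20])"
python3 rel.py w6.png w7.png w8.png
```

```text
tool delta [-0.0053 -0.0189  0.1438]
w6.png [119.77033997 118.86345673] 58.557376861572266 peg dir -1.1 key dir 8.5 need ccw 9.6
w7.png [106.29248047 104.20962524] 59.38568687438965 peg dir 4.9 key dir -0.6 need ccw -5.4
w8.png [111.28892517 110.22658539] 60.14432907104492 peg dir -2.3 key dir -1.4 need ccw 0.9
```

View pics/w8c.png

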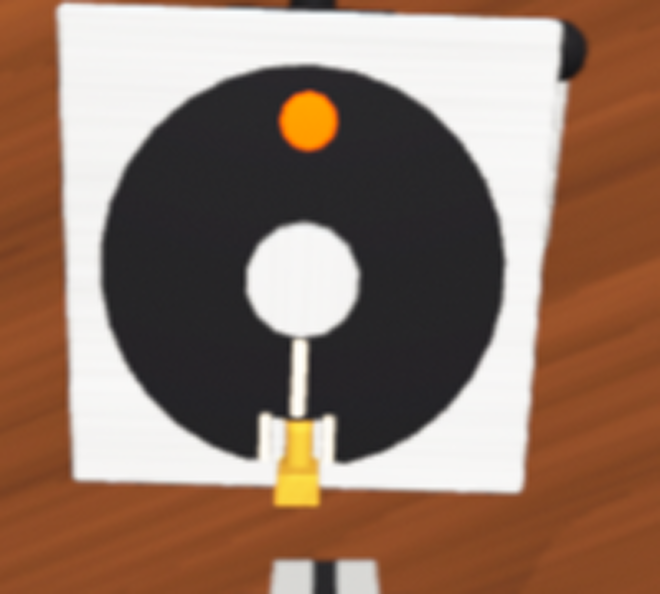

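The notch is over the key, within 1°. Next I'll press on the boss.

Emit:
{"method": "send_rows", "body": {
  "plan": [
    {"linear":[-0.002,-0.009,0.03],"delta_rot":[0,0,0],"fingers":0},
    {"linear":[-0.002,-0.009,0.03],"delta_rot":[0,0,0],"fingers":0},
    {"linear":[0,0,0.03],"delta_rot":[0,0,0],"fingers":0},
    {"linear":[0,0,0.02],"delta_rot":[0,0,0],"fingers":0},
    {"linear":[0,0,0.01],"delta_rot":[0,0,0],"fingers":0},
    {"linear":[0,0,0],"delta_rot":[0,0,0],"fingers":0}
  ]
}}

```text
clock: 14.27
position: [0.5533, 0.0275, 0.2132]
ee_rot: [-0.002, 0.83, 0.557, -0.0]
contact_force: [-0.7, 0.1, -0.2]
width: -0.0001
```

```bash
python3 st.py
```

```text
clock 14.2667 P [0.5533 0.0275 0.2132] yaw 67.8 => radial dir th 157.8 zaxis [-0.003  0.003 -1.   ] F [-0.7  0.1 -0.2] q6 -1.26
radial 0.007396109894013172 tang 0.0030145709541260605
```

Shifting about 6 mm inward along tool +y, then going down.

Emit:
{"method": "send_rows", "body": {
  "plan": [
    {"linear":[0.002,0.006,0.008],"delta_rot":[0,0,0],"fingers":0},
    {"linear":[0,0,0.007],"delta_rot":[0,0,0],"fingers":0},
    {"linear":[0,0,0.006],"delta_rot":[0,0,0],"fingers":0},
    {"linear":[0,0,0.005],"delta_rot":[0,0,0],"fingers":0},
    {"linear":[0,0,0.005],"delta_rot":[0,0,0],"fingers":0}
  ]
}}

```text
clock: 14.68
position: [0.5587, 0.0268, 0.1803]
ee_rot: [-0.002, 0.83, 0.557, -0.001]
contact_force: [-2.7, -0.5, 6.6]
width: 0.0001
```

Emit:
{"method": "send_rows", "body": {
  "plan": [
    {"linear":[0,0,0.005],"delta_rot":[0,0,0],"fingers":0},
    {"linear":[0,0,0.005],"delta_rot":[0,0,0],"fingers":0}
  ]
}}

```text
clock: 14.85
position: [0.559, 0.0268, 0.1761]
ee_rot: [-0.001, 0.83, 0.557, 0.0]
contact_force: [-12.6, 0.7, 49.2]
width: -0.0001
```

```bash
python3 st.py
```

```text
clock 14.85 P [0.559  0.0268 0.1761] yaw 67.8 => radial dir th 157.8 zaxis [-0.001  0.003 -1.   ] F [-12.6   0.7  49.2] q6 -1.26
radial 0.0018341269233222773 tang 0.001542210662127584
```

That's the hard stop: the tip is at about z 0.151 and the force has risen. Now retracting.

Emit:
{"method": "send_rows", "body": {
  "plan": [
    {"linear":[0,0,-0.008],"delta_rot":[0,0,0],"fingers":0},
    {"linear":[0,0,-0.03],"delta_rot":[0,0,0],"fingers":0},
    {"linear":[0,0.006,-0.03],"delta_rot":[0,0,0],"fingers":0},
    {"linear":[0,0.006,-0.03],"delta_rot":[0,0,0],"fingers":0},
    {"linear":[0,0.006,-0.03],"delta_rot":[0,0,0],"fingers":0},
    {"linear":[0,0,-0.03],"delta_rot":[0,0,0],"fingers":0},
    {"linear":[0,0,0],"delta_rot":[0,0,0],"fingers":0},
    {"linear":[0,0,0],"delta_rot":[0,0,0],"fingers":0}
  ]
}}

```text
clock: 15.52
position: [0.5772, 0.0194, 0.346]
ee_rot: [0.002, 0.83, 0.558, 0.004]
contact_force: [0.3, -0.2, -0.7]
width: 0.0
```

```bash
python3 -c "
from h import *
shot('wrist','w9.png')
i=cv2.imread('pics/w9.png')[90:300,200:440];cv2.imwrite('pics/w9c.png',cv2.resize(i,None,fx=2.8,fy=2.8,interpolation=cv2.INTER_CUBIC))"
python3 rel.py w9.png; python3 st.py
```

```text
w9.png [117.97496033 109.01828003] 58.27767562866211 peg dir -2.6 key dir -1.7 need ccw 0.9
clock 15.5667 P [0.5774 0.0194 0.3464] yaw 67.8 => radial dir th 157.8 zaxis [ 0.011  0.002 -1.   ] F [0.4 0.7 0.9] q6 -1.27
radial -0.017940409796031353 tang 0.0014407428736118826
```

View pics/w9c.png

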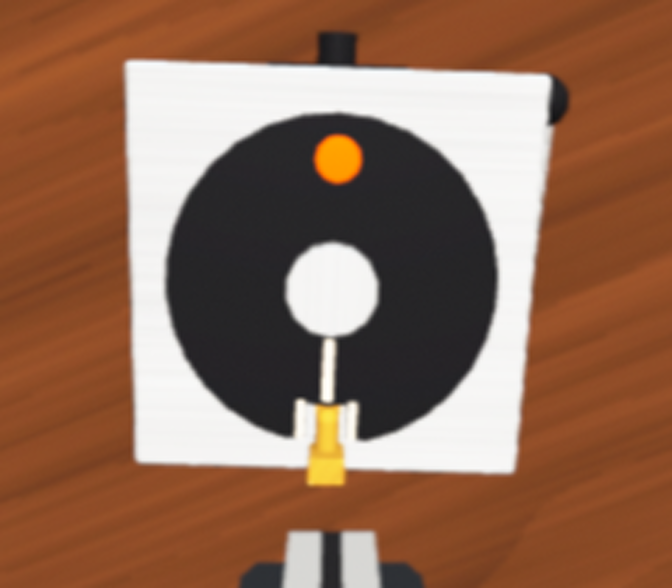

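```bash
python3 -c "
from h import *
print(manip.sign_off())"
```

```text
the job is handed in; nothing more can be done
None
```

The dial is turned onto its key and pressed down to its stop. The hand is clear above it, and I handed the job in at about 15.6 s on the robot's clock.

- **Turning:** I pushed the orange peg round about 127° anticlockwise with the closed fingertips. That overshot by about 5°, so I nudged it back from the other side. The wrist picture then showed the notch over the key, about 1° off.
- **Pressing:** I pressed on the boss until the force rose sharply to about 49 N, with the fingertip at about z = 0.151 m. The boss top should be at 0.152 m when the dial is seated.
- **Last checks:** After the hand was withdrawn, the key was still centred in the notch. The dial looked smaller by an amount that means it dropped about 8 mm, not the full 10 mm. I put the difference down to measurement error, since the hard stop and fingertip height both say it is fully seated.
- **Other things:** The hand stayed above the lever and away from the carafe, stand, cup and canister. I did not check their positions again at the end.

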